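# Feel along a fired platter's rim

## Task

Check the rim of the fired clay platter for chips: with the fingers pointing down, follow the whole top of its raised, curved rim slowly with the fingertips, from the end where the slender cone stands to the end where the squat pot stands, keeping right over the rim and lightly touching it or no more than a centimetre above it. Then raise the fingertips at least 10 cm above the rim's end and leave them there. Do not press hard on the platter, shift it or pick anything up, and leave everything around it where it stands.

Things in the scene. Friction and masses are not known exactly. Their poses are not given: they have to be found in the camera images.
- platter: loose round clay platter, 268 mm across, floor 10 mm thick, 0.7 to 1.2 kg. Origin: centre of the underside, z up, +x away from the robot within 35 degrees. A raised rim, 12 mm wide with a rounded top, runs along 140 degrees of its edge, radius 130 mm, symmetric about +x; the rest is bare. Its top rises from 34 mm above the table at both ends to 56 mm at the middle
- rim_0 (a point): point on the rim's top, on its centre line, at -70.0 degrees about the platter's z from its +x: the -y end of the rim; 40 mm from its neighbours
- rim_1 (a point): point on the rim's top, on its centre line, at -52.5 degrees about the platter's z from its +x; 40 mm from its neighbours
- rim_2 (a point): point on the rim's top, on its centre line, at -35.0 degrees about the platter's z from its +x; 40 mm from its neighbours
- rim_3 (a point): point on the rim's top, on its centre line, at -17.5 degrees about the platter's z from its +x; 40 mm from its neighbours
- rim_4 (a point): point on the rim's top, on its centre line, at +0.0 degrees about the platter's z from its +x: the middle, highest point; 40 mm from its neighbours
- rim_5 (a point): point on the rim's top, on its centre line, at +17.5 degrees about the platter's z from its +x; 40 mm from its neighbours
- rim_6 (a point): point on the rim's top, on its centre line, at +35.0 degrees about the platter's z from its +x; 40 mm from its neighbours
- rim_7 (a point): point on the rim's top, on its centre line, at +52.5 degrees about the platter's z from its +x; 40 mm from its neighbours
- rim_8 (a point): point on the rim's top, on its centre line, at +70.0 degrees about the platter's z from its +x: the +y end of the rim; 40 mm from its neighbours
- cone: slender fired-clay cone, 44 mm across the foot, 75 mm high, loose, standing on the table about 70 to 75 mm beyond one end of the rim (either one): that is the end to start from. Origin: centre of its underside
- pot: squat round white lidded pot, 48 mm across, 36 mm high, standing likewise beyond the other end of the rim, where the trace finishes. Origin: centre of its underside
- mug: clay mug, 72 mm across, 75 mm high, standing on the platter's floor inside the rim, about 50 mm from the platter's centre, handle towards the platter's -x. Origin: centre of its underside
- jar: glass jar with a metal lid, 50 mm across, 70 mm high, standing on the table outside the rim, its wall about 35 mm from the rim's centre line. Origin: centre of its underside
- stamp: wooden stamp block, 28 x 28 mm, 50 mm high, standing on the table outside the rim, its side about 35 mm from the rim's centre line. Origin: centre of its underside
- palette_knife: spatula with a wooden handle lying on the table at the right
- brush: brush lying on the table at the left
- bowl: small clay bowl, 110 mm across, 50 mm high, on the table at the right
- rib: dark wooden disc, 70 mm across, 8 mm thick, lying on the table at the left
Mind the look-alikes: they are no part of the job. What is shaped like the cone but green or pink is not meant.

How it is judged (in metres and radians):
On the way, in this order (a step that is already met when the one before it is completed fails the run):
1. the fingertips are over point 1 of 9 along the rim, counted from the cone's end: TCP within 13 mm of the rim's centre line, 18.5 mm of the point, 10 to 34 mm above it (((horizontal distance between cone and rim_0 below 0.12 m and horizontal distance between the grasp point and rim_0 below 0.0185 m and horizontal distance between the grasp point and platter between 0.117 and 0.143 m and z of the grasp point in the frame of rim_0 between 0.01 and 0.034 m) or (horizontal distance between cone and rim_8 below 0.12 m and horizontal distance between the grasp point and rim_8 below 0.0185 m and horizontal distance between the grasp point and platter between 0.117 and 0.143 m and z of the grasp point in the frame of rim_8 between 0.01 and 0.034 m))), for 0.2 s.
2. the fingertips are over point 2 of 9 along the rim, counted from the cone's end: TCP within 13 mm of the rim's centre line, 18.5 mm of the point, 10 to 34 mm above it (((horizontal distance between cone and rim_0 below 0.12 m and horizontal distance between the grasp point and rim_1 below 0.0185 m and horizontal distance between the grasp point and platter between 0.117 and 0.143 m and z of the grasp point in the frame of rim_1 between 0.01 and 0.034 m) or (horizontal distance between cone and rim_8 below 0.12 m and horizontal distance between the grasp point and rim_7 below 0.0185 m and horizontal distance between the grasp point and platter between 0.117 and 0.143 m and z of the grasp point in the frame of rim_7 between 0.01 and 0.034 m))), for 0.2 s.
3. the fingertips are over point 3 of 9 along the rim, counted from the cone's end: TCP within 13 mm of the rim's centre line, 18.5 mm of the point, 10 to 34 mm above it (((horizontal distance between cone and rim_0 below 0.12 m and horizontal distance between the grasp point and rim_2 below 0.0185 m and horizontal distance between the grasp point and platter between 0.117 and 0.143 m and z of the grasp point in the frame of rim_2 between 0.01 and 0.034 m) or (horizontal distance between cone and rim_8 below 0.12 m and horizontal distance between the grasp point and rim_6 below 0.0185 m and horizontal distance between the grasp point and platter between 0.117 and 0.143 m and z of the grasp point in the frame of rim_6 between 0.01 and 0.034 m))), for 0.2 s.
4. the fingertips are over point 4 of 9 along the rim, counted from the cone's end: TCP within 13 mm of the rim's centre line, 18.5 mm of the point, 10 to 34 mm above it (((horizontal distance between cone and rim_0 below 0.12 m and horizontal distance between the grasp point and rim_3 below 0.0185 m and horizontal distance between the grasp point and platter between 0.117 and 0.143 m and z of the grasp point in the frame of rim_3 between 0.01 and 0.034 m) or (horizontal distance between cone and rim_8 below 0.12 m and horizontal distance between the grasp point and rim_5 below 0.0185 m and horizontal distance between the grasp point and platter between 0.117 and 0.143 m and z of the grasp point in the frame of rim_5 between 0.01 and 0.034 m))), for 0.2 s.
5. the fingertips are over point 5 of 9 along the rim, counted from the cone's end: TCP within 13 mm of the rim's centre line, 18.5 mm of the point, 10 to 34 mm above it (((horizontal distance between cone and rim_0 below 0.12 m and horizontal distance between the grasp point and rim_4 below 0.0185 m and horizontal distance between the grasp point and platter between 0.117 and 0.143 m and z of the grasp point in the frame of rim_4 between 0.01 and 0.034 m) or (horizontal distance between cone and rim_8 below 0.12 m and horizontal distance between the grasp point and rim_4 below 0.0185 m and horizontal distance between the grasp point and platter between 0.117 and 0.143 m and z of the grasp point in the frame of rim_4 between 0.01 and 0.034 m))), for 0.2 s.
6. the fingertips are over point 6 of 9 along the rim, counted from the cone's end: TCP within 13 mm of the rim's centre line, 18.5 mm of the point, 10 to 34 mm above it (((horizontal distance between cone and rim_0 below 0.12 m and horizontal distance between the grasp point and rim_5 below 0.0185 m and horizontal distance between the grasp point and platter between 0.117 and 0.143 m and z of the grasp point in the frame of rim_5 between 0.01 and 0.034 m) or (horizontal distance between cone and rim_8 below 0.12 m and horizontal distance between the grasp point and rim_3 below 0.0185 m and horizontal distance between the grasp point and platter between 0.117 and 0.143 m and z of the grasp point in the frame of rim_3 between 0.01 and 0.034 m))), for 0.2 s.
7. the fingertips are over point 7 of 9 along the rim, counted from the cone's end: TCP within 13 mm of the rim's centre line, 18.5 mm of the point, 10 to 34 mm above it (((horizontal distance between cone and rim_0 below 0.12 m and horizontal distance between the grasp point and rim_6 below 0.0185 m and horizontal distance between the grasp point and platter between 0.117 and 0.143 m and z of the grasp point in the frame of rim_6 between 0.01 and 0.034 m) or (horizontal distance between cone and rim_8 below 0.12 m and horizontal distance between the grasp point and rim_2 below 0.0185 m and horizontal distance between the grasp point and platter between 0.117 and 0.143 m and z of the grasp point in the frame of rim_2 between 0.01 and 0.034 m))), for 0.2 s.
8. the fingertips are over point 8 of 9 along the rim, counted from the cone's end: TCP within 13 mm of the rim's centre line, 18.5 mm of the point, 10 to 34 mm above it (((horizontal distance between cone and rim_0 below 0.12 m and horizontal distance between the grasp point and rim_7 below 0.0185 m and horizontal distance between the grasp point and platter between 0.117 and 0.143 m and z of the grasp point in the frame of rim_7 between 0.01 and 0.034 m) or (horizontal distance between cone and rim_8 below 0.12 m and horizontal distance between the grasp point and rim_1 below 0.0185 m and horizontal distance between the grasp point and platter between 0.117 and 0.143 m and z of the grasp point in the frame of rim_1 between 0.01 and 0.034 m))), for 0.2 s.
9. the fingertips are over point 9 of 9 along the rim, counted from the cone's end: TCP within 13 mm of the rim's centre line, 18.5 mm of the point, 10 to 34 mm above it (((horizontal distance between cone and rim_0 below 0.12 m and horizontal distance between the grasp point and rim_8 below 0.0185 m and horizontal distance between the grasp point and platter between 0.117 and 0.143 m and z of the grasp point in the frame of rim_8 between 0.01 and 0.034 m) or (horizontal distance between cone and rim_8 below 0.12 m and horizontal distance between the grasp point and rim_0 below 0.0185 m and horizontal distance between the grasp point and platter between 0.117 and 0.143 m and z of the grasp point in the frame of rim_0 between 0.01 and 0.034 m))), for 0.2 s.
At the end, for the whole second after the job is handed in: The whole rim has been followed in order; the TCP is more than 150 mm above the table; the platter lies flat, at rest, within 12 mm of where it was (its rim's ends too); every bystander is within 20 mm of its start (height (world z) of the grasp point above 0.15 m and not (distance of any of platter, rim_0, rim_8 from where it was at the start of the episode above 0.012 m) and angle between platter's own z axis and vertical below 0.05 rad and linear speed of platter below 0.02 m/s and distance of each of cone, pot, mug, jar, stamp, palette_knife, brush, bowl, rib from where it was at the start of the episode below 0.02 m); the robot touches nothing.
It fails at once if the platter is shifted or lifted by more than 12 mm (distance of any of platter, rim_0, rim_8 from where it was at the start of the episode above 0.012 m).
It fails at once if the platter is pressed with more than 25 N (contact force between the arm and platter above 25 N).
It fails at once if the platter is pressed by the fingers with more than 25 N (contact force between the fingers and platter above 25 N).
It fails at once if anything around the platter is moved, lifted or knocked by more than 20 mm (distance of any of cone, pot, mug, jar, stamp, palette_knife, brush, bowl, rib from where it was at the start of the episode above 0.02 m).
It also fails if it takes over 48 s, if anything falls off the work surface, if the arm or the gripper's body presses on something with over 40 N, if the wrist force passes 120 N, or if a joint passes its speed limit or range.

## Robot

A 7-joint arm with a two-finger parallel gripper is mounted at the origin on the work surface. World frame = base frame: x ahead of the robot, y to its left, z up, the work surface at z = 0. Lengths are in mm, angles in rad, forces in N, time in s.
With the tool pointing down it reaches from about 425 to 875 mm from the base axis. Payload 4.7 kg.
Tool frame: the origin (TCP) lies between the finger pads, 19 mm behind the fingertips; this is the grasp point; z points along the fingers, y is the line along which they close (so a half turn about z gives the same grasp; the last joint's range is limited). The gripper opens to 87 mm and grips with 3 to 60 N. Pads are 19 mm wide; open, the fingers measure 117 mm over their backs; the gripper's body (75 mm by 190 mm) begins 51 mm behind the grasp point.
Start: joints at [-1.094, 0.321, -0.07, 1.45, 0.023, 1.371, -0.057], TCP at [290.224, 581.63, 241.287] pointing down, gripper open.
Joint ranges: [-2.86, 2.86], [-0.3, 2.09], [-1.38, 1.24], [0.06, 2.45], [-1.56, 4.7], [0.09, 2.05], [-2.69, 2.69]. Speed limits (rad/s): [2.57, 2.57, 3.14, 3.14, 3.14, 3.14, 3.14].

## Interface

Orientations are given as a unit quaternion [x, y, z, w].
In Python, from rig import robot gives the robot as it stands.
- The arm moves only by the tool drive_tool, never from a script. Its argument "rows" is a list of rows, each a list of 7 numbers: the shift along the tool's x, y, z in m, then the turn, a rotation vector about the tool's x, y, z in rad, then the closure, from 0 (fully open) to 1 (shut). In form: [[tx, ty, tz, rx, ry, rz, jaw], ...]. A call has 1 to 12 rows; each row is the pose to reach, as a shift and turn from the pose commanded when the call began, along the tool's axes at that moment; what a row does not reach only later rows make up. A row lasts 1/10 s, in which the tool goes at most 50 mm and 8.59 degrees, less where a joint would pass 70% of its speed; a pose out of reach is approached as far as the arm can. A call with a gripper value outside its range is refused whole. The fingers move at their own pace and stop on an object; "newtons" is the grip in N (left out, the last holds). Time passes only in rows, so rows that repeat a pose let the fingers close. It gives the time, the measured TCP pose, the force, the opening and the grip force at its end, in the units of the state.
- robot.read_state(): the state, without advancing time (a new reading comes with each control period).
- robot.camera(name): name is "side" or "top"; returns (picture, depth): 420x560x3 uint8, red, green, blue; 420x560 float32, mm along the optical axis (not along the pixel's ray), 0 where there is no reading.
- robot.camera_info(name): a dict with "intrinsics" (3x3 intrinsics, pixels), "dist" ([k1, k2, p1, p2, k3] as OpenCV has them; the pictures are not rectified), "xyz" and "orientation" of the camera in the world. Camera axes: x right, y up, looking along -z (the intrinsics and any distortion apply to the point x, -y, -z); pixel columns grow to the right and rows downward; lengths in mm; the calibration is good to about 2 mm. A picture is of the moment at which its call begins. camera_info takes no time and is no camera call.
- robot.sign_off(): hands the job in; it is judged then, once.
The state is a dict: "clock": time; "q": joint angles; "qvel": joint speeds; "effort": joint torques, N m; "tool_pos": TCP position; "ee_rot": TCP orientation; "wrist_force": force on the tool from outside, world axes, zero at the start; "torque": the same for the moment, N m; "finger_gap": finger opening in mm; "gripper_force": force on a finger pad.
Only numpy, scipy, OpenCV 4.12 (cv2) and the standard library are available. Lean on these libraries where they do the work, as an engineer would, in place of code of your own. Each camera call takes 0.05 s, during which the arm holds its last target. There are 200 camera calls.

## Working session

There is one attempt and no reset: what is moved stays moved. The work goes in short steps, Python scripts to look and compute and a tool call to move; the robot and the scene stay as the last step left them, time stands still between calls to the robot, and variables do not carry over. Pictures are saved under pics/ and viewed, at most 10 in all, crops included, and the job is handed in when it is done.

Besides the shell and the picture viewer there is one more tool, called after "Request:" as name(argument=value, ...) on one line, values as JSON. drive_tool: Moves the arm, as the interface text tells. Its arguments: {"type":"object","properties":{"rows":{"type":"array","items":{"type":"array","items":{"type":"number"}}},"newtons":{"type":"number"}},"required":["rows"]}

```bash
mkdir -p pics
python3 - <<'E'
from rig import robot
import cv2, numpy as np
for n in("top","side"):
    p,d=robot.camera(n); np.savez(f"{n}.npz",p=p,d=d); cv2.imwrite(f"pics/{n}0.png",p[:,:,::-1]); print(robot.camera_info(n))
print(robot.read_state())
E
```

```text
{'intrinsics': array([[512.58941987,   0.        , 273.97366794],
       [  0.        , 512.58941987, 208.36823277],
       [  0.        ,   0.        ,   1.        ]]), 'dist': array([-0.19602122,  0.        ,  0.        ,  0.        ,  0.        ]), 'xyz': array([ 365.13760268,  -16.99024026, 1572.33101469]), 'orientation': array([-0.04639866,  0.04864811,  0.70623538, -0.70477806])}
{'intrinsics': array([[421.54475808,   0.        , 278.09607534],
       [  0.        , 421.54475808, 207.99269393],
       [  0.        ,   0.        ,   1.        ]]), 'dist': array([0.00122998, 0.        , 0.        , 0.        , 0.        ]), 'xyz': array([  427.74519267, -1009.56061737,   640.42317989]), 'orientation': array([ 0.49170254, -0.03350237, -0.0481424 ,  0.86878566])}
{'clock': 0.1, 'q': array([-1.09389013,  0.3217657 , -0.07005322,  1.45155583,  0.02260735,
        1.37077812, -0.05690022]), 'qvel': array([ 0.00038989, -0.00078218, -0.0001679 , -0.00239674, -0.00037057,
       -0.00161004,  0.00058213]), 'effort': array([-6.24492004e-04, -4.92576027e+01, -4.05736780e-01, -3.13398600e+01,
       -6.41200296e-02,  3.95586260e-02,  6.39076870e-05]), 'tool_pos': array([290.05661114, 581.18219675, 240.25825114]), 'ee_rot': array([ 2.29343719e-01,  9.73345118e-01, -8.48338196e-04, -1.43813032e-04]), 'wrist_force': array([ 0.48180968, -0.19944103, -0.04742525]), 'torque': array([-0.01032343, -0.04421886,  0.01019904]), 'gripper_force': 0.0, 'finger_gap': 86.93576397876188}
```

View pics/top0.png

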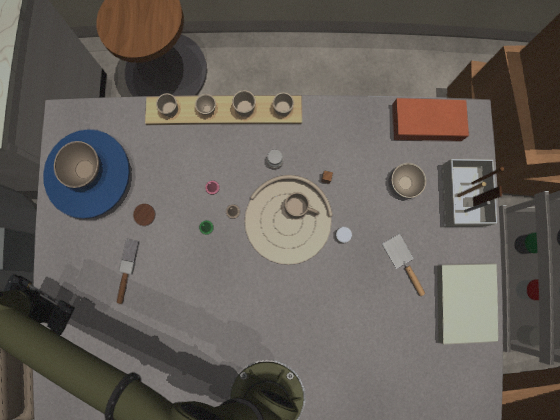

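View pics/side0.png

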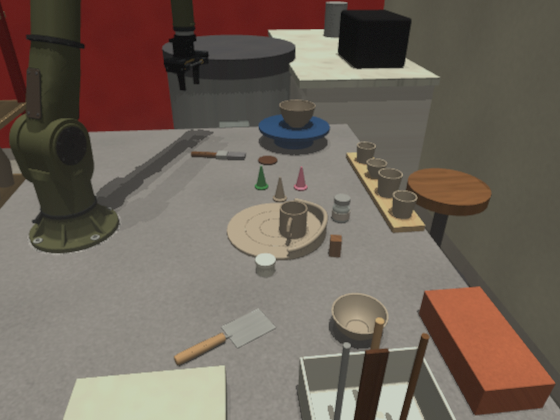

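Top view shows the platter at about (288,220). Cone candidates are clay (233,211), green (206,227) and pink (212,187). The white pot is at (344,235), the jar at (275,158) and the stamp at (327,177). I choose the clay-coloured one, so the trace starts at the left (+y) end. Next I'll take a close crop and measure.

```bash
cat > h.py <<'E'
import numpy as np, cv2
from rig import robot
from scipy.spatial.transform import Rotation as R
from scipy.optimize import least_squares
def cloud(n,d):
    c=robot.camera_info(n); h,w=d.shape
    u,v=np.meshgrid(np.arange(w,dtype=float),np.arange(h,dtype=float))
    k=cv2.undistortPoints(np.stack([u.ravel(),v.ravel()],1)[:,None],c["intrinsics"],c["dist"])[:,0]
    z=d.ravel(); P=np.stack([k[:,0]*z,-k[:,1]*z,-z],1)
    return (R.from_quat(c["orientation"]).apply(P)+c["xyz"]).reshape(h,w,3)
E
python3 - <<'E'
from h import *
p,d=[np.load("top.npz")[k] for k in "pd"]
W=cloud("top",d)
print("table z",np.median(W[260:300,230:340,2]))
for n,(u,v) in dict(cone=(233,211),pot=(344,235),jar=(275,158),stamp=(327,177),mug=(297,205)).items(): print(n,W[v,u].round(0))
reg=np.zeros(d.shape,bool); reg[170:270,240:335]=1
z=W[...,2]
m=reg&(z>5)&(z<16)
print(m.sum(), np.median(z[m]))
# floor outline -> contour of z>5 component
mm=(reg&(z>5)).astype(np.uint8); n,l,s,_=cv2.connectedComponentsWithStats(mm); print(s)
l=l==l[225,270]
cn=max(cv2.findContours(l.astype(np.uint8),0,1)[0],key=len)[:,0]
E_=W[cn[:,1],cn[:,0]]
f=lambda q:np.hypot(E_[:,0]-q[0],E_[:,1]-q[1])-134
s=least_squares(f,[600,-30],loss="soft_l1",f_scale=2); c=s.x; print("centre",c,"resid",np.std(f(c)))
r=np.hypot(W[...,0]-c[0],W[...,1]-c[1]); a=np.degrees(np.arctan2(W[...,1]-c[1],W[...,0]-c[0]))
for lo in range(-110,120,10):
    k=(abs(r-130)<8)&(a>=lo)&(a<lo+10)&(z>-5)&(z<70); 
    if k.any():
        q=W[k]; hi=q[:,2]>np.percentile(q[:,2],60); print(lo+5,k.sum(),np.percentile(q[:,2],[50,90]).round(1),"r of top",r[k][hi].mean().round(1))
cv2.imwrite("pics/crop.png",cv2.resize(p[140:280,190:370,::-1],None,fx=4,fy=4,interpolation=cv2.INTER_CUBIC))
E
```

```text
table z -0.39827287652326504
cone [564. 101.  47.]
pot [ 492. -233.   35.]
jar [722. -25.  66.]
stamp [ 668. -183.   46.]
mug [586. -93.  13.]
4698 9.817006839807846
[[     0      0    560    420 229282]
 [   241    170      1      1      1]
 [   254    170      2      2      2]
 [   258    171      1      1      1]
 [   262    171      1      1      1]
 [   264    171      1      1      1]
 [   288    171      1      1      1]
 [   293    171      1      1      1]
 [   295    170      2      2      2]
 [   301    170      1      1      1]
 [   305    170      1      1      1]
 [   307    170      1      1      1]
 [   315    171      1      1      1]
 [   321    171     13     13    116]
 [   240    173      1      2      2]
 [   245    172      1      1      1]
 [   251    172      2      1      2]
 [   264    173      1      1      1]
 [   275    173      1      1      1]
 [   280    172      1      1      1]
 [   303    172      1      2      2]
 [   310    173      2      2      2]
 [   313    172      1      1      1]
 [   314    173      2      2      2]
 [   317    173      2
[... 4630 characters left out ...]
85 40 [11.9 34.4] r of top 128.7
-75 35 [32.3 34.9] r of top 127.5
-65 40 [34.7 40.4] r of top 128.6
-55 39 [38.6 45.6] r of top 127.7
-45 42 [42.2 48.5] r of top 128.3
-35 47 [45.6 53.9] r of top 127.6
-25 45 [49.6 54.1] r of top 127.7
-15 45 [50.7 56.9] r of top 127.9
-5 48 [50.7 57. ] r of top 128.3
5 48 [47.7 55.2] r of top 127.7
15 42 [44.4 51.1] r of top 127.6
25 39 [41.4 46.4] r of top 127.4
35 40 [36.2 43.5] r of top 128.9
45 39 [32.4 37.6] r of top 129.2
55 38 [29.8 33.9] r of top 128.8
65 35 [ 7.5 15.6] r of top 127.3
75 36 [ 8.2 13.8] r of top 127.6
85 37 [ 7.4 11.7] r of top 127.3
95 35 [ 7.7 13.3] r of top 127.8
105 38 [ 6.2 11.2] r of top 126.8
115 34 [ 7.6 12.1] r of top 127.0
```

View pics/crop.png

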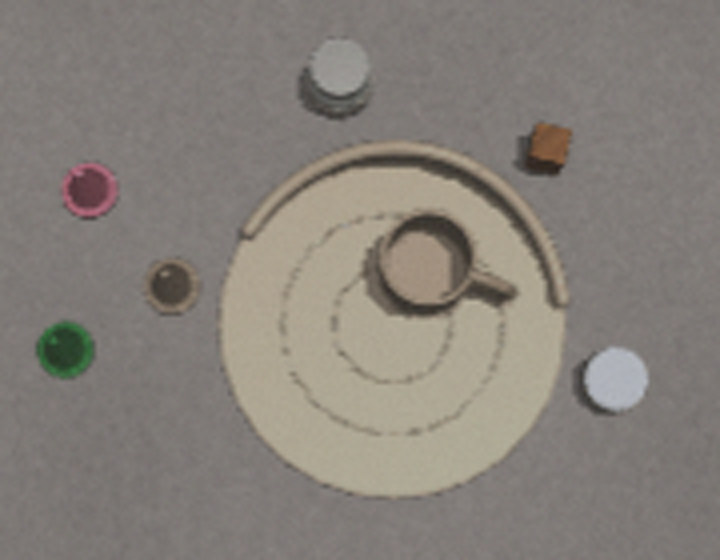

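The crop confirms the clay cone at left (crop 172,285), the pot at right (615,380), and rim ends at (245,235) and (562,303). I'll refine the centre from the colour outline and the yaw from the rim ends, then cross-check in the side view.

```bash
cat >> h.py <<'E'
def cast(n,uv,z):
    c=robot.camera_info(n); k=cv2.undistortPoints(np.asarray(uv,float).reshape(-1,1,2),c["intrinsics"],c["dist"])[:,0]
    D=R.from_quat(c["orientation"]).apply(np.stack([k[:,0],-k[:,1],-np.ones(len(k))],1))
    return c["xyz"]+D*((z-c["xyz"][2])/D[:,2])[:,None]
def proj(n,P):
    c=robot.camera_info(n); q=R.from_quat(c["orientation"]).inv().apply(np.atleast_2d(P)-c["xyz"])*[1,-1,-1]
    return cv2.projectPoints(q[:,None],np.zeros(3),np.zeros(3),c["intrinsics"],c["dist"])[0][:,0]
E
python3 - <<'E'
from h import *
p,d=[np.load("top.npz")[k] for k in "pd"]
hsv=cv2.cvtColor(p,cv2.COLOR_RGB2HSV); print(hsv[240,288],hsv[290,288],hsv[183,285])
m=((hsv[...,1]>40)&(hsv[...,0]<35)).astype(np.uint8); k=np.zeros_like(m); k[165:275,240:336]=1
m=cv2.morphologyEx(m*k,cv2.MORPH_CLOSE,np.ones((3,3)))
l=cv2.connectedComponents(m)[1]; l=(l==l[240,288]).astype(np.uint8)
cn=max(cv2.findContours(l,0,1)[0],key=len)[:,0]
E_=cast("top",cn,8); a0=np.degrees(np.arctan2(E_[:,1]+63,E_[:,0]-540)); E_=E_[(a0>70)|(a0<-95)]
f=lambda q:np.hypot(E_[:,0]-q[0],E_[:,1]-q[1])-q[2]
s=least_squares(f,[540,-63,134],loss="soft_l1",f_scale=1); print(len(E_),s.x,np.std(f(s.x)))
f2=lambda q:f([*q,132.5]); c=least_squares(f2,[540,-63],loss="soft_l1",f_scale=1).x; print("fixed r",c)
E2=cast("top",[[251.2,198.7],[330.5,215.7]],30)
for e in E2: v=e[:2]-c; print(e.round(1),np.hypot(*v),np.degrees(np.arctan2(v[1],v[0])))
ang=np.mean([np.arctan2(*(e[:2]-c)[::-1]) for e in E2])
print("yaw",np.degrees(ang))
t=np.radians(np.linspace(-70,70,9)); P=np.c_[c[0]+130*np.cos(ang+t),c[1]+130*np.sin(ang+t),np.interp(abs(np.degrees(t)),[0,70],[56,34])]
print(P.round(1))
o=[]
for n,(x,y,w,h) in dict(top=(190,140,180,140),side=(200,160,180,140)).items():
    im=np.load(f"{n}.npz")["p"][:,:,::-1]; im=cv2.resize(im[y:y+h,x:x+w],None,fx=4,fy=4,interpolation=cv2.INTER_CUBIC)
    for u in proj(n,P): cv2.circle(im,tuple(int(i) for i in ((u+.5-[x,y])*4)),3,(0,0,255),-1)
    for u in proj(n,np.c_[c[0]+134*np.cos(np.linspace(0,6.28,60)),c[1]+134*np.sin(np.linspace(0,6.28,60)),np.full(60,10)]): cv2.circle(im,tuple(int(i) for i in ((u+.5-[x,y])*4)),1,(255,0,0),-1)
    cv2.imwrite(f"pics/ov_{n}.png",im)
E
```

```text
[ 22  39 177] [  9  14 131] [ 20  44 172]
1038 [ 838.12642242  -94.69995595 1042.42964545] 121.80771469263325
fixed r [ 47.46229875 108.66026366]
[603.7  47.1  30. ] 559.6326882537232 -6.311784197474774
[ 551.1 -193.9   30. ] 587.4850683886549 -30.994976750019088
yaw -18.65338047374693
[[ 50.5 -21.3  34. ]
 [ 89.5 -14.4  39.5]
 [124.5   4.   45. ]
 [152.4  32.   50.5]
 [170.6  67.1  56. ]
 [177.4 106.   50.5]
 [172.2 145.2  45. ]
 [155.4 181.1  39.5]
 [128.7 210.2  34. ]]
```

View pics/ov_side.png

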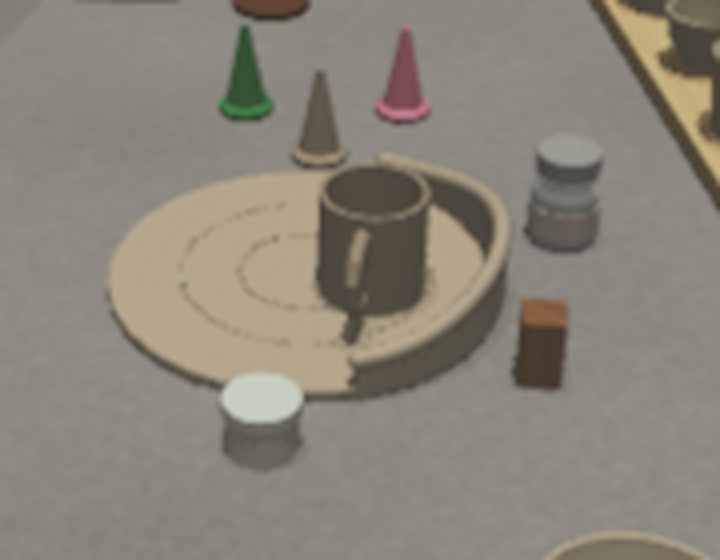

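Run:
```python
from h import *
p,d=[np.load("top.npz")[k] for k in "pd"]
W=cloud("top",d)
hsv=cv2.cvtColor(cv2.GaussianBlur(p,(3,3),0),cv2.COLOR_RGB2HSV)
m=((hsv[...,1]>26)&(hsv[...,0]<35)).astype(np.uint8); k=np.zeros_like(m); k[165:275,240:336]=1
m=cv2.morphologyEx(m*k,cv2.MORPH_OPEN,np.ones((3,3)))
l=cv2.connectedComponents(m)[1]; l=(l==l[245,288]).astype(np.uint8); print("area",l.sum())
cn=max(cv2.findContours(l,0,1)[0],key=len)[:,0]
E_=cast("top",cn,8); a0=np.degrees(np.arctan2(E_[:,1]+63,E_[:,0]-540)); E_=E_[(a0>70)|(a0<-95)]
f=lambda q:np.hypot(E_[:,0]-q[0],E_[:,1]-q[1])-q[2]
s=least_squares(f,[540,-63,134],loss="soft_l1",f_scale=1); print(len(E_),s.x,np.std(f(s.x)))
c=s.x[:2]
E2=cast("top",[[251.2,198.7],[330.5,215.7]],32)
for e in E2: v=e[:2]-c; print(e.round(1),np.hypot(*v),np.degrees(np.arctan2(v[1],v[0])))
ang=np.mean([np.arctan2(*(e[:2]-c)[::-1]) for e in E2])
print("yaw",np.degrees(ang))
t=np.radians(np.linspace(-70,70,9)); P=np.c_[c[0]+130*np.cos(ang+t),c[1]+130*np.sin(ang+t),np.interp(abs(np.degrees(t)),[0,70],[56,34])]
for i,q in enumerate(P):
    k=(np.hypot(W[...,0]-q[0],W[...,1]-q[1])<7)&(W[...,2]>25)&(W[...,2]<65)
    zz=W[k][:,2]; print(i,q.round(1),k.sum(),"z",np.percentile(zz,[50,75,90]).round(1),W[k][:,:2].mean(0).round(1))
o=[]
for n,(x,y,w,h) in dict(top=(230,160,115,120),side=(200,160,180,140)).items():
    im=np.load(f"{n}.npz")["p"][:,:,::-1]; im=cv2.resize(im[y:y+h,x:x+w],None,fx=4,fy=4,interpolation=cv2.INTER_CUBIC)
    for u in proj(n,P): cv2.circle(im,tuple(int(i) for i in ((u+.5-[x,y])*4)),3,(0,0,255),-1)
    for u in proj(n,np.c_[c[0]+134*np.cos(np.linspace(0,6.28,60)),c[1]+134*np.sin(np.linspace(0,6.28,60)),np.full(60,10)]): cv2.circle(im,tuple(int(i) for i in ((u+.5-[x,y])*4)),1,(255,0,0),-1)
    o.append(cv2.resize(im,(400,int(im.shape[0]*400/im.shape[1]))))
H=max(i.shape[0] for i in o)
cv2.imwrite("pics/ov2.png",np.hstack([cv2.copyMakeBorder(i,0,H-i.shape[0],0,0,0) for i in o]))
```

```text
area 6287
137 [539.41296645 -64.04698158 133.44210272] 0.9705513177964847
[603.4  47.1  32. ] 128.20462983168116 60.0629066919497
[ 550.8 -193.6   32. ] 130.09752867127548 -84.96949232665959
yaw -12.453292817354944
0 [ 556.5 -192.9   34. ] 14 z [31.6 34.6 35.6] [ 557.6 -191.4]
1 [ 594.4 -181.8   39.5] 15 z [35.8 37.3 38.8] [ 593.9 -181. ]
2 [ 627.3 -159.8   45. ] 14 z [42.2 43.9 45.9] [ 626.2 -158.8]
3 [ 652.  -129.    50.5] 16 z [48.  51.8 56.5] [ 650.9 -127.9]
4 [666.4 -92.1  56. ] 19 z [55.1 56.4 58.8] [664.7 -91.9]
5 [668.9 -52.6  50.5] 18 z [50.3 51.8 54.5] [667.8 -52.8]
6 [659.5 -14.2  45. ] 15 z [44.4 45.2 46.6] [659.4 -15.3]
7 [638.9  19.6  39.5] 16 z [36.  37.5 39.6] [638.4  19.5]
8 [609.2  45.7  34. ] 14 z [29.9 31.8 33.9] [609.8  46.2]
```

View pics/ov2.png

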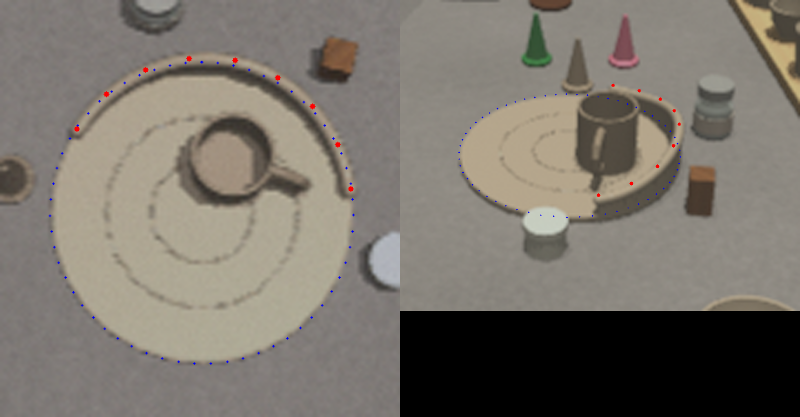

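The overlay lies on the rim in both views and the heights match (34 to 56 mm), so the fit is sound. Now I'll plan the approach in tool axes.

```bash
cat >> h.py <<'E'
C=np.array([539.6,-64.0]); YAW=-12.45
def plan(b0,b1,n,dz=24):
    s=robot.read_state(); T=R.from_quat(s["ee_rot"]); b=np.linspace(b0,b1,n+1)[1:]; a=np.radians(YAW+b)
    P=np.c_[C[0]+130*np.cos(a),C[1]+130*np.sin(a),56-22*abs(b)/70+dz]
    print(s["clock"],s["tool_pos"].round(1),s["wrist_force"].round(1)); return P,(T.inv().apply(P-s["tool_pos"])/1000).round(3).tolist()
E
python3 -c "
from h import *
print(R.from_quat(robot.read_state()['ee_rot']).as_matrix().round(3))
print(plan(70,70,1,100),plan(70,70,1))"
```

```text
[[-0.895  0.446 -0.001]
 [ 0.446  0.895 -0.002]
 [-0.    -0.002 -1.   ]]
0.1 [290.1 581.2 240.3] [ 0.5 -0.2 -0. ]
0.1 [290.1 581.2 240.3] [ 0.5 -0.2 -0. ]
(array([[609.35324278,  45.70180091, 134.        ]]), [[-0.525, -0.336, 0.107]]) (array([[609.35324278,  45.70180091,  58.        ]]), [[-0.525, -0.336, 0.183]])
```

Request:
drive_tool(rows=[[-0.04,-0.026,0,0,0,0,1],[-0.08,-0.051,0,0,0,0,1],[-0.12,-0.077,0,0,0,0,1],[-0.16,-0.102,0,0,0,0,1],[-0.2,-0.128,0,0,0,0,1],[-0.24,-0.154,0,0,0,0,1],[-0.28,-0.179,0,0,0,0,1],[-0.32,-0.205,0,0,0,0,1],[-0.36,-0.23,0,0,0,0,1],[-0.4,-0.256,0,0,0,0,1],[-0.44,-0.282,0,0,0,0,1],[-0.48,-0.307,0,0,0,0,1]], newtons=5)

```text
clock: 1.3
tool_pos: [583.1, 90.7, 241.0]
ee_rot: [0.229, 0.973, -0.0, -0.0]
wrist_force: [1.4, 0.2, -0.3]
finger_gap: 2.4
gripper_force: 0.0
```

Request:
drive_tool(rows=[[-0.022,-0.014,0,0,0,0,1],[-0.045,-0.029,0,0,0,0,1],[-0.045,-0.029,0.03,0,0,0,1],[-0.045,-0.029,0.06,0,0,0,1],[-0.045,-0.029,0.09,0,0,0,1],[-0.045,-0.029,0.107,0,0,0,1],[-0.045,-0.029,0.107,0,0,0,1],[-0.045,-0.029,0.107,0,0,0,1]])

```text
clock: 2.1
tool_pos: [610.0, 46.6, 134.4]
ee_rot: [0.229, 0.973, -0.0, -0.0]
wrist_force: [-0.2, -0.7, 0.1]
finger_gap: 0.3
gripper_force: 0.0
```

Run:
```python
from h import *
print(plan(70,70,1)[1], robot.read_state()['finger_gap'],R.from_quat(robot.read_state()['ee_rot']).as_matrix().round(3).tolist())
o=[]
for n,(x,y,w,h) in dict(top=(200,120,180,160),side=(200,120,180,160)).items():
    im=robot.camera(n)[0][:,:,::-1]; o.append(cv2.resize(im[y:y+h,x:x+w],(400,355),interpolation=cv2.INTER_CUBIC))
cv2.imwrite("pics/appr.png",np.hstack(o))
```

```text
2.1 [610.   46.6 134.4] [-0.2 -0.7  0.1]
[[0.0, -0.001, 0.076]] 0.3465918543124256 [[-0.895, 0.446, -0.0], [0.446, 0.895, -0.0], [0.0, -0.0, -1.0]]
```

View pics/appr.png

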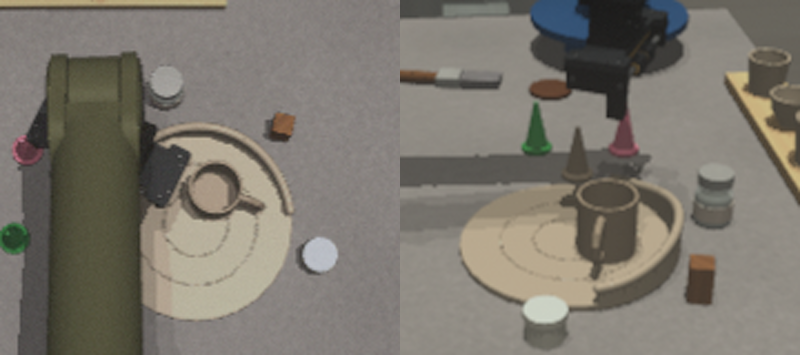

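The picture shows the fingertips above the rim's left end (side view about (618,115)) with everything undisturbed. Now I'll descend and watch the force.

Request:
drive_tool(rows=[[0,-0.001,0.015,0,0,0,1],[0,-0.001,0.03,0,0,0,1],[0,-0.001,0.045,0,0,0,1],[0,-0.001,0.055,0,0,0,1],[0,-0.001,0.063,0,0,0,1],[0,-0.001,0.069,0,0,0,1],[0,-0.001,0.073,0,0,0,1],[0,-0.001,0.076,0,0,0,1],[0,-0.001,0.076,0,0,0,1],[0,-0.001,0.076,0,0,0,1],[0,-0.001,0.076,0,0,0,1],[0,-0.001,0.076,0,0,0,1]])

```text
clock: 3.4
tool_pos: [609.8, 45.7, 58.7]
ee_rot: [0.229, 0.973, 0.0, 0.0]
wrist_force: [-0.3, -0.8, 0.4]
finger_gap: 0.3
gripper_force: 0.0
```

Run:
```python
from h import *
p=plan(70,70,1)[1]
for i in range(5): print(plan(70-28*i,42-28*i,12)[1])
```

```text
3.4 [609.8  45.7  58.7] [-0.3 -0.8  0.4]
3.4 [609.8  45.7  58.7] [-0.3 -0.8  0.4]
[[-0.005, -0.001, -0.0], [-0.01, -0.002, -0.001], [-0.015, -0.003, -0.002], [-0.02, -0.004, -0.002], [-0.025, -0.006, -0.003], [-0.03, -0.007, -0.004], [-0.035, -0.009, -0.004], [-0.04, -0.011, -0.005], [-0.045, -0.014, -0.006], [-0.05, -0.016, -0.007], [-0.054, -0.019, -0.007], [-0.059, -0.022, -0.008]]
3.4 [609.8  45.7  58.7] [-0.3 -0.8  0.4]
[[-0.063, -0.025, -0.009], [-0.067, -0.028, -0.01], [-0.071, -0.031, -0.01], [-0.075, -0.035, -0.011], [-0.079, -0.039, -0.012], [-0.083, -0.042, -0.013], [-0.086, -0.046, -0.013], [-0.089, -0.051, -0.014], [-0.093, -0.055, -0.015], [-0.096, -0.059, -0.015], [-0.098, -0.064, -0.016], [-0.101, -0.068, -0.017]]
3.4 [609.8  45.7  58.7] [-0.3 -0.8  0.4]
[[-0.103, -0.073, -0.018], [-0.105, -0.078, -0.018], [-0.107, -0.083, -0.019], [-0.109, -0.088, -0.02], [-0.111, -0.093, -0.021], [-0.112, -0.098, -0.021], [-0.113, -0.103, -0.021], [-0.114, -0.108, -0.02], [-0.115, -0.114, -0.019], [-0.116, -0.119, -0.018], [-0.116, -0.124, -0.018], [-0.116, -0.129, -0.017]]
3.4 [609.8  45.7  58.7] [-0.3 -0.8  0.4]
[[-0.116, -0.135, -0.016], [-0.116, -0.14, -0.015], [-0.115, -0.145, -0.015], [-0.114, -0.15, -0.014], [-0.114, -0.156, -0.013], [-0.112, -0.161, -0.013], [-0.111, -0.166, -0.012], [-0.109, -0.171, -0.011], [-0.108, -0.176, -0.01], [-0.106, -0.181, -0.01], [-0.103, -0.186, -0.009], [-0.101, -0.19, -0.008]]
3.4 [609.8  45.7  58.7] [-0.3 -0.8  0.4]
[[-0.098, -0.195, -0.007], [-0.096, -0.2, -0.007], [-0.093, -0.204, -0.006], [-0.09, -0.208, -0.005], [-0.086, -0.212, -0.005], [-0.083, -0.216, -0.004], [-0.079, -0.22, -0.003], [-0.075, -0.224, -0.002], [-0.072, -0.228, -0.002], [-0.068, -0.231, -0.001], [-0.063, -0.234, -0.0], [-0.059, -0.237, 0.001]]
```

Request:
drive_tool(rows=[[-0.005,-0.001,0,0,0,0,1],[-0.01,-0.002,-0.001,0,0,0,1],[-0.015,-0.003,-0.002,0,0,0,1],[-0.02,-0.004,-0.002,0,0,0,1],[-0.025,-0.006,-0.003,0,0,0,1],[-0.03,-0.007,-0.004,0,0,0,1],[-0.035,-0.009,-0.004,0,0,0,1],[-0.04,-0.011,-0.005,0,0,0,1],[-0.045,-0.014,-0.006,0,0,0,1],[-0.05,-0.016,-0.007,0,0,0,1],[-0.054,-0.019,-0.007,0,0,0,1],[-0.059,-0.022,-0.008,0,0,0,1]])

```text
clock: 4.6
tool_pos: [652.6, -0.7, 66.2]
ee_rot: [0.229, 0.973, -0.0, -0.0]
wrist_force: [0.2, -1.0, 0.1]
finger_gap: 0.6
gripper_force: 0.0
```

```bash
python3 -c "
from h import *
P,r=plan(42,14,12); print(r,plan(42,42,1)[1])"
```

```text
4.6 [652.6  -0.7  66.2] [ 0.2 -1.   0.1]
4.6 [652.6  -0.7  66.2] [ 0.2 -1.   0.1]
[[-0.004, -0.002, -0.001], [-0.008, -0.006, -0.002], [-0.012, -0.009, -0.003], [-0.016, -0.012, -0.004], [-0.02, -0.016, -0.004], [-0.024, -0.02, -0.005], [-0.027, -0.024, -0.006], [-0.03, -0.028, -0.006], [-0.034, -0.032, -0.007], [-0.037, -0.037, -0.008], [-0.039, -0.041, -0.009], [-0.042, -0.046, -0.009]] [[0.0, 0.001, -0.001]]
```

Request:
drive_tool(rows=[[-0.004,-0.003,-0.001,0,0,0,1],[-0.008,-0.006,-0.002,0,0,0,1],[-0.012,-0.009,-0.002,0,0,0,1],[-0.016,-0.013,-0.003,0,0,0,1],[-0.02,-0.017,-0.004,0,0,0,1],[-0.024,-0.02,-0.005,0,0,0,1],[-0.027,-0.024,-0.005,0,0,0,1],[-0.03,-0.029,-0.006,0,0,0,1],[-0.034,-0.033,-0.007,0,0,0,1],[-0.037,-0.037,-0.008,0,0,0,1],[-0.039,-0.042,-0.008,0,0,0,1],[-0.042,-0.046,-0.009,0,0,0,1]])

```text
clock: 5.8
tool_pos: [669.4, -60.8, 75.2]
ee_rot: [0.229, 0.973, -0.0, -0.0]
wrist_force: [0.0, -0.6, -0.1]
finger_gap: 0.5
gripper_force: 0.0
```

```bash
python3 -c "
from h import *
print(plan(14,14,1)); print(plan(14,-14,12)[1])
o=[]
for n,(x,y,w,h) in dict(top=(200,120,180,160),side=(200,120,180,160)).items():
    im=robot.camera(n)[0][:,:,::-1]; o.append(cv2.resize(im[y:y+h,x:x+w],(400,355),interpolation=cv2.INTER_CUBIC))
cv2.imwrite('pics/mid.png',np.hstack(o))"
```

```text
5.8 [669.4 -60.8  75.2] [ 0.  -0.6 -0.1]
(array([[669.55243308, -60.4835905 ,  75.6       ]]), [[-0.0, 0.0, -0.0]])
5.8 [669.4 -60.8  75.2] [ 0.  -0.6 -0.1]
[[-0.002, -0.004, -0.001], [-0.005, -0.009, -0.002], [-0.007, -0.014, -0.003], [-0.008, -0.019, -0.003], [-0.01, -0.024, -0.004], [-0.011, -0.029, -0.005], [-0.013, -0.034, -0.004], [-0.014, -0.04, -0.003], [-0.014, -0.045, -0.003], [-0.015, -0.05, -0.002], [-0.015, -0.055, -0.001], [-0.015, -0.061, -0.0]]
```

View pics/mid.png

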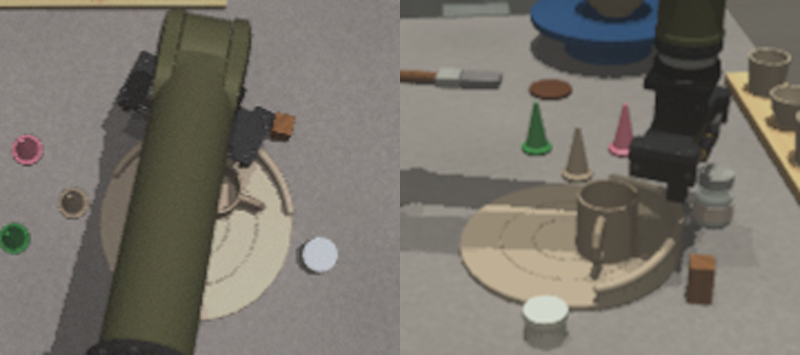

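The fingertips sit just above the rim (side view about (685,190)). Nothing has moved and there's no contact force, so I'll continue.

Request:
drive_tool(rows=[[-0.002,-0.005,-0.001,0,0,0,1],[-0.004,-0.01,-0.002,0,0,0,1],[-0.006,-0.015,-0.003,0,0,0,1],[-0.008,-0.02,-0.003,0,0,0,1],[-0.01,-0.025,-0.004,0,0,0,1],[-0.011,-0.03,-0.004,0,0,0,1],[-0.012,-0.035,-0.004,0,0,0,1],[-0.013,-0.04,-0.003,0,0,0,1],[-0.014,-0.045,-0.003,0,0,0,1],[-0.015,-0.051,-0.002,0,0,0,1],[-0.015,-0.056,-0.001,0,0,0,1],[-0.015,-0.061,0,0,0,0,1]])

```text
clock: 7.1
tool_pos: [655.5, -122.0, 75.2]
ee_rot: [0.229, 0.973, 0.0, -0.0]
wrist_force: [0.2, 0.0, 0.1]
finger_gap: 0.5
gripper_force: 0.0
```

```bash
python3 -c "
from h import *
print(plan(-14,-14,1)); print(plan(-14,-42,12)[1])"
```

```text
7.1 [ 655.5 -122.    75.2] [0.2 0.  0.1]
(array([[ 655.99204224, -121.90416655,   75.6       ]]), [[-0.0, 0.0, -0.0]])
7.1 [ 655.5 -122.    75.2] [0.2 0.  0.1]
[[-0.0, -0.005, 0.0], [0.0, -0.01, 0.001], [0.001, -0.016, 0.002], [0.001, -0.021, 0.002], [0.002, -0.026, 0.003], [0.003, -0.031, 0.004], [0.005, -0.036, 0.005], [0.006, -0.041, 0.005], [0.008, -0.046, 0.006], [0.01, -0.051, 0.007], [0.012, -0.056, 0.008], [0.015, -0.061, 0.008]]
```

Request:
drive_tool(rows=[[0,-0.005,0,0,0,0,1],[0,-0.01,0.001,0,0,0,1],[0.001,-0.016,0.002,0,0,0,1],[0.001,-0.021,0.002,0,0,0,1],[0.002,-0.026,0.003,0,0,0,1],[0.003,-0.031,0.004,0,0,0,1],[0.005,-0.036,0.005,0,0,0,1],[0.006,-0.041,0.005,0,0,0,1],[0.008,-0.046,0.006,0,0,0,1],[0.01,-0.051,0.007,0,0,0,1],[0.012,-0.056,0.008,0,0,0,1],[0.015,-0.061,0.008,0,0,0,1]])

```text
clock: 8.3
tool_pos: [614.7, -169.7, 67.1]
ee_rot: [0.229, 0.973, 0.0, -0.0]
wrist_force: [0.3, 0.1, 0.7]
finger_gap: 0.6
gripper_force: 0.0
```

```bash
python3 -c "
from h import *
print(plan(-42,-42,1)); print(plan(-42,-70,12)[1])"
```

```text
8.3 [ 614.7 -169.7   67.1] [0.3 0.1 0.7]
(array([[ 615.18371396, -169.76909844,   66.8       ]]), [[-0.001, 0.0, 0.0]])
8.3 [ 614.7 -169.7   67.1] [0.3 0.1 0.7]
[[0.002, -0.004, 0.001], [0.005, -0.009, 0.002], [0.008, -0.013, 0.002], [0.011, -0.018, 0.003], [0.014, -0.022, 0.004], [0.018, -0.026, 0.005], [0.021, -0.03, 0.005], [0.025, -0.033, 0.006], [0.029, -0.037, 0.007], [0.033, -0.04, 0.008], [0.037, -0.044, 0.008], [0.042, -0.047, 0.009]]
```

Request:
drive_tool(rows=[[0.002,-0.004,0.001,0,0,0,1],[0.005,-0.009,0.002,0,0,0,1],[0.008,-0.013,0.002,0,0,0,1],[0.011,-0.018,0.003,0,0,0,1],[0.014,-0.022,0.004,0,0,0,1],[0.018,-0.026,0.005,0,0,0,1],[0.021,-0.03,0.005,0,0,0,1],[0.025,-0.033,0.006,0,0,0,1],[0.029,-0.037,0.007,0,0,0,1],[0.033,-0.04,0.008,0,0,0,1],[0.037,-0.044,0.008,0,0,0,1],[0.042,-0.047,0.009,0,0,0,1]])

```text
clock: 9.5
tool_pos: [556.2, -193.0, 58.4]
ee_rot: [0.229, 0.973, -0.0, 0.0]
wrist_force: [0.2, 0.1, -0.0]
finger_gap: 0.6
gripper_force: 0.0
```

Request:
drive_tool(rows=[[0,0,0,0,0,0,1],[0,0,0,0,0,0,1],[0,0,0,0,0,0,1],[0,0,0,0,0,0,1]])

```text
clock: 9.9
tool_pos: [556.9, -192.6, 58.3]
ee_rot: [0.229, 0.973, 0.0, 0.0]
wrist_force: [0.3, -0.2, -0.1]
finger_gap: 0.4
gripper_force: 0.0
```

Request:
drive_tool(rows=[[0,0,-0.02,0,0,0,1],[0,0,-0.04,0,0,0,1],[0,0,-0.06,0,0,0,1],[0,0,-0.08,0,0,0,1],[0,0,-0.1,0,0,0,1],[0,0,-0.12,0,0,0,1],[0,0,-0.14,0,0,0,1],[0,0,-0.15,0,0,0,1],[0,0,-0.15,0,0,0,1],[0,0,-0.15,0,0,0,1],[0,0,-0.15,0,0,0,1]])

```text
clock: 11.0
tool_pos: [555.9, -192.4, 206.9]
ee_rot: [0.229, 0.973, 0.0, -0.001]
wrist_force: [-0.8, 0.4, 0.6]
finger_gap: 0.5
gripper_force: 0.0
```

```bash
python3 -c "
from h import *
s=robot.read_state(); print(s['tool_pos'],abs(s['qvel']).max())
o=[]
for n,(x,y,w,h) in dict(top=(200,120,180,160),side=(200,120,180,160)).items():
    im=robot.camera(n)[0][:,:,::-1]; o.append(cv2.resize(im[y:y+h,x:x+w],(400,355),interpolation=cv2.INTER_CUBIC))
cv2.imwrite('pics/end.png',np.hstack(o))"
```

```text
[ 555.89209618 -192.41304584  206.88313845] 0.004055617309828352
```

View pics/end.png

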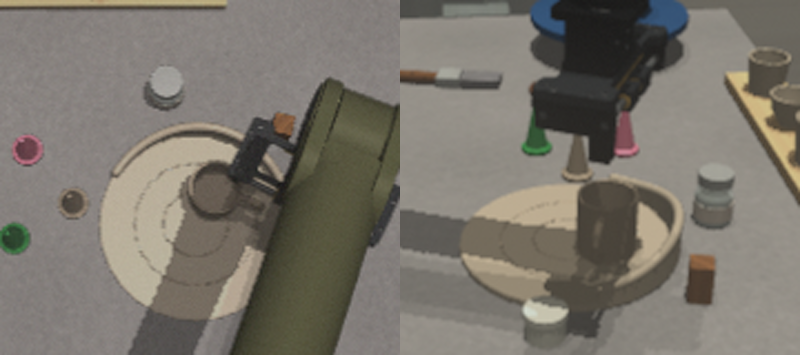

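The tool is raised (side view about (600,150)), and the platter, cone, pot, jar, stamp and mug are all unmoved. I'm handing in.

```bash
python3 -c "
from rig import robot
print(robot.sign_off())"
```

```text
the job is handed in; nothing more can be done
None
```

I traced the whole rim from the cone's end to the pot's end, about 5 mm above it by my measurements and with no contact felt; the tool is now raised to 207 mm above the table, nothing looks moved in the last pictures, and the job is handed in (no verdict was returned).

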